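# Clamp a reglued charger brick and keep it under pressure

## Robot

A 6-joint arm with a two-finger parallel gripper is mounted at the origin on the work surface; the furniture and walls round the work are solid. World frame = base frame: x ahead of the robot, y to its left, z up, the work surface at z = 0. Lengths are in m, angles in degrees, forces in N, time in s.
With the tool pointing down it reaches from about 0.25 to 0.8 m from the base axis. Payload 3.9 kg.
Tool frame: the origin (TCP) lies between the finger pads; the fingertips stand 19 mm ahead of it and the grasp point (between the pads) is the TCP; z points along the fingers, y is the line along which they close (so a half turn about z gives the same grasp; the last joint's range is limited). The gripper opens to 85 mm and grips with 20 to 120 N. Pads are 22 mm wide; open, the fingers measure 114 mm over their backs; the gripper's body (76 mm by 85 mm) begins 54 mm behind the grasp point. The pads swing forward as they close: fully open they stand 13 mm farther back than shut.
Start: joints at [71.62, 14.897, -7.913, 67.191, 0, 90], TCP at [0.166, 0.498, 0.25] pointing down, gripper open.
Joint ranges: [-159.42, 159.42], [-47.68, 98.78], [-73.54, 78.23], [-108.79, 121.32], [-90, 84.71], [-180, 180]. Speed limits (degrees/s): [147.25, 147.25, 180, 180, 180, 180].

## Interface

Orientations are given as [roll, pitch, yaw] about the fixed x, y, z axes, in that order (R = Rz(yaw) Ry(pitch) Rx(roll)).
In Python, from bench import r gives the robot as it stands. The module is installed in compiled form; this text tells all that it offers.
- The arm moves only by the shell command python3 -m jog 'ROWS' [FORCE]. ROWS is JSON, a list of rows, each an object with "xyz": the shift along the tool's x, y, z each as a share of 20 mm, from -1 to 1, a list of three; "yaw": the turn about the tool's z as a share of 2 pi rad, from -1 to 1; "claw": the closure, from 0 (fully open) to 1 (shut). In form: [{"xyz": [dx, dy, dz], "yaw": yaw, "claw": claw}, ...]. A call has exactly 8 rows; each row shifts and turns the commanded pose from where the row before left it, along the tool's axes as they then stand; what a row does not reach is not made up. A row lasts 1/12 s, in which the tool goes at most 41.7 mm and 7.16 degrees, less where a joint would pass 70% of its speed; a pose out of reach is approached as far as the arm can. A call with a number of a shift or a turn outside -1 to 1 is refused whole. A call with a gripper value outside its range is refused whole. The fingers move at their own pace and stop on an object; FORCE is the grip in N (left out, the last holds). Time passes only in rows, so rows that do not move let the fingers close, or fill a call up. It gives the time, the measured TCP pose, the force, the opening and the grip force at its end, in the units of the state.
- r.get_obs(): the state, without advancing time (a new reading comes with each control period).
- r.get_image(name): name is "scene" or "side" or "wrist"; returns the picture (420x560x3 uint8, red, green, blue); there is no depth.
- r.camera_params(name): a dict with "vertical_fov" (degrees; the focal length in pixels is half the picture's height over the tangent of half this angle, whatever the lens; pixels are square), "cx", "cy" (the principal point, pixels), "extrinsics" (4x4, takes a point from camera to world coordinates). Camera axes: x right, y down, z forward; pixel columns grow to the right and rows downward; lengths in m; the calibration is good to about 2 mm. A picture is of the moment at which its call begins: read the wrist's pose just before it. camera_params takes no time and is no camera call; for the wrist camera it gives the pose at the moment of the call.
- r.hand_in(): hands the job in; it is judged then, once.
Trained networks look in the newest picture that a camera, given by its name, has taken for a name from the list of things; names that differ only in an ending like _2 or _b are one class to them, and where a whole thing is asked for, a point or a joint stands for the part that bears it (a point fixed in the world has none). Each returns a list of dicts, best first, with "score" (0 to 1); they miss things now and then, are a little off and sometimes report something else, mostly with a low value. They report only what shows in the picture. A call takes as long as a camera call. They do not tell look-alikes from the thing itself.
- r.recognise(camera, name): "rect" ([left, top, width, height] in pixels, round what is visible of it).
The state is a dict: "time_s": time; "qpos": joint angles; "qd": joint speeds; "tau": joint torques, N m; "tool_pos": TCP position; "ee_rot": TCP orientation; "contact_force": force on the tool from outside, world axes, zero at the start; "ft_torque": the same for the moment, N m; "gripper_width": finger opening in m; "grip_force": force on a finger pad.
Only numpy, scipy, OpenCV 4.12 (cv2) and the standard library are available. Lean on these libraries where they do the work, as an engineer would, in place of code of your own. Each camera call takes 0.05 s, during which the arm holds its last target. There are 200 camera calls.

## Task

Pick up the loose black charger brick (just glued: a light grip), lay it flat and lengthwise on the rails of the desk bar clamp, midway between its jaws, and let go. Then pump the clamp's trigger towards its fixed handle, letting it spring back between squeezes, until the moving jaw closes on the brick and its sprung pad is pressed about half way in, never fully home. Move the jaw only by the trigger, leave the other things alone, and finish still holding the trigger squeezed: the clamp presses only while it is held.

Things in the scene. Friction and masses are not known exactly. Their poses are not given: they have to be found in the camera images.
- clamp: One-hand bar clamp screwed to the desk, 290 mm long (y), painted grey metal with two aluminium rails. Origin on the desk under the middle of the rails; z up, +y to the moving jaw's end, -y to the grip. Fixed jaw's face at y = -75 mm. Grip: two upright posts, 26 mm wide in x: the trigger (at rest y = -135 to -145), then the fixed handle (y = -163 to -187). The trigger is squeezed to -y.
- bed (a point): middle of the rails, on their top, 18 mm above the desk (clamp axes). Rails: 46 mm wide over both (x -23 to +23), y -100 to +100, a slot with the bar between; beside them nothing stands between y = -90 and +85
- fixed_jaw_face (a point): centre of the fixed jaw's rubber face, 38 mm above the desk, looking to +y (clamp axes); the jaw is 46 mm wide, top 60 mm above the desk
- pad_face (a point): centre of the sprung pad's face on the moving jaw, 38 mm above the desk, looking to -y of the clamp; pad 46 wide, 38 high, 6 thick; the jaw behind it is 50 wide, its top 62 mm above the desk
- handle_top (a point): centre of the top of the fixed handle post, 115 mm above the desk; 24 mm thick in y, 26 wide in x (clamp axes), bare above 51 mm. It does not give: fingers that close alike meet it when fully squeezed if centred 19 mm from its far face (y = -187)
- trigger_top (a point): centre of the top of the trigger post, 115 mm above the desk; 10 mm thick in y, 26 wide in x (clamp axes), bare above 52 mm. Trigger and handle measure 52 mm over both at rest, 38 mm fully squeezed
- jaw (a joint): travel of the moving jaw in m: 0 fully open (pad 160 mm from the fixed jaw), grows as it closes, 0.064 at most; starts at 0 to 0.018. Moved by the trigger through a ratchet with 6 mm teeth: a full squeeze takes it 12 mm on, the first one 8 to 14. It stays where it is (3 N of friction) when the trigger goes back
- spring_pad (a joint): how far the sprung pad is pressed into the moving jaw, in m: 0 free, 0.012 fully home. 2 N of preload and 2 N per mm, so half way is about 14 N on the brick. When the trigger is let go the pad pushes the jaw back until only the 3 N of friction are left
- trigger (a joint): travel of the trigger in m: 0 at rest, 0.014 fully squeezed. Return spring 3 N at rest, 4.4 N fully squeezed; it needs about 8 N to move the jaw, 20 to 25 N with the pad half way in
- brick: the loose black charger brick without a cable, plain box 50 x 115 x 30 mm (x, y, z), 0.2 to 0.35 kg, lying flat on the desk to the left of the clamp. Origin at the centre of its underside, y along its length. Its glued case stands up to 30 N of grip across its 50 mm width
- glue_stick: bystander: upright glue stick, 26 mm across, 86 high
- router: bystander: flat black router box 86 x 120 x 25 mm, wider than the brick
- stapler: bystander: desk stapler, 144 mm long
- sticky_cube: bystander: block of sticky notes, 75 x 76 x 32 mm
- mug: bystander: white mug, 94 mm high
- tape_dispenser: bystander: tape dispenser, 136 mm long, 77 high
Mind the look-alikes: they are no part of the job. Leave any purple or yellow look-alike of the brick alone.

How it is judged (in metres and radians):
On the way, in this order (a step that is already met when the one before it is completed fails the run):
1. the brick lies flat and lengthwise on the rails between the jaws, let go, the jaw not yet closed on it (z of brick in the frame of bed between -0.004 and 0.004 m and x of brick in the frame of bed between -0.012 and 0.012 m and angle between the y axis of brick and the y axis of clamp, either way round below 0.15 rad and angle between brick's own z axis and vertical below 0.06 rad and contact force between the fingers and brick below 0.2 N and value of joint spring_pad below 0.001 m), for 0.2 s.
2. the trigger is squeezed and the moving jaw closes on the brick (value of joint spring_pad above 0.0015 m and value of joint trigger above 0.001 m), for 0.1 s.
At the end, for the whole second after the job is handed in: The brick lies flat and straight on the rails (12 mm, 0.15 rad), let go and pressed against the fixed jaw, the sprung pad pressed in 3 to 9.5 mm (5 to 25 N on the brick), while the fingers still squeeze the trigger (over 5 N) (value of joint spring_pad between 0.003 and 0.0095 m and contact force between spring_pad and brick between 5 and 25 N and contact force between the fingers and trigger above 5 N and value of joint trigger above 0.001 m and contact force between the fingers and brick below 0.2 N and z of brick in the frame of bed between -0.004 and 0.004 m and x of brick in the frame of bed between -0.012 and 0.012 m and angle between the y axis of brick and the y axis of clamp, either way round below 0.15 rad and angle between brick's own z axis and vertical below 0.06 rad and linear speed of brick below 0.01 m/s and y of brick in the frame of fixed_jaw_face between 0.053 and 0.062 m); the arm keeps its last pose, push and grip.
It fails at once if the brick is gripped with more than 30 N by a finger (contact force between the fingers and brick above 60 N).
It fails at once if the sprung pad is pressed fully home or the brick crushed (over 30 N) (value of joint spring_pad above 0.0115 m or contact force between spring_pad and brick above 30 N).
It fails at once if the moving jaw is pushed by hand (over 4 N) (contact force between any of the fingers, the arm and jaw above 4 N).
It fails at once if a bystander is moved by more than 30 mm (distance of any of glue_stick, router, stapler, sticky_cube, mug, tape_dispenser from where it was at the start of the episode above 0.03 m).
It also fails if it takes over 67 s, if anything falls off the work surface, if the arm or the gripper's body presses on something with over 40 N, if the wrist force passes 120 N, or if a joint passes its speed limit or range.

## Working session

There is one attempt and no reset: what is moved stays moved. The work goes in short steps, Python scripts to look and compute and a shell command to move; the robot and the scene stay as the last step left them, time stands still between calls to the robot, and variables do not carry over. Pictures are saved under pics/ and viewed, at most 10 in all, crops included, and the job is handed in when it is done.

```bash
mkdir -p pics; cat > h.py <<'E'
import numpy as np, cv2
from bench import r
def cam(n):
    p=r.camera_params(n); f=210/np.tan(np.radians(p["vertical_fov"])/2)
    return f,p["cx"],p["cy"],np.array(p["extrinsics"])
def ray(n,u,v,z):
    f,cx,cy,E=cam(n); d=E[:3,:3]@np.array([(u-cx)/f,(v-cy)/f,1]); o=E[:3,3]
    return o+d*(z-o[2])/d[2]
def proj(n,P):
    f,cx,cy,E=cam(n); q=E[:3,:3].T@(np.asarray(P)-E[:3,3]); return q[0]/q[2]*f+cx,q[1]/q[2]*f+cy
def save(n,fn):
    im=r.get_image(n); cv2.imwrite("pics/"+fn,im[:,:,::-1]); return im
E
python3 - <<'E'
from h import *
a=save("scene","s0.png");b=save("side","d0.png")
cv2.imwrite("pics/both.png",cv2.resize(np.vstack([a,b])[:,:,::-1],(560,840))) if 0 else None
for c in("scene","side"):
    print(c,np.round(cam(c)[3],2).tolist())
    for n in("brick","clamp","fixed_jaw_face","pad_face","handle_top","trigger_top","router"):
        print(n,[(np.round(d["rect"]).tolist(),round(d["score"],2)) for d in r.recognise(c,n)][:4])
print(r.get_obs())
E
```

```text
scene [[0.78, -0.28, 0.57, -0.6], [-0.63, -0.32, 0.71, -1.31], [-0.02, -0.91, -0.42, 0.86], [0.0, 0.0, 0.0, 1.0]]
brick [([293.0, 224.0, 24.0, 24.0], 0.87), ([238.0, 184.0, 26.0, 11.0], 0.75), ([254.0, 214.0, 17.0, 20.0], 0.58), ([195.0, 190.0, 28.0, 14.0], 0.5)]
clamp [([274.0, 189.0, 64.0, 36.0], 0.87)]
fixed_jaw_face [([279.0, 191.0, 62.0, 39.0], 0.76)]
pad_face [([279.0, 192.0, 14.0, 14.0], 0.59), ([274.0, 189.0, 66.0, 40.0], 0.18)]
handle_top [([274.0, 192.0, 64.0, 39.0], 0.83)]
trigger_top [([321.0, 194.0, 8.0, 24.0], 0.72), ([275.0, 189.0, 66.0, 37.0], 0.49)]
router [([279.0, 182.0, 22.0, 12.0], 0.81)]
side [[0.18, 0.41, -0.89, 1.81], [0.98, -0.07, 0.16, -0.27], [-0.0, -0.91, -0.42, 0.71], [0.0, 0.0, 0.0, 1.0]]
brick [([210.0, 218.0, 40.0, 15.0], 0.85), ([354.0, 191.0, 17.0, 24.0], 0.83), ([351.0, 215.0, 31.0, 20.0], 0.59), ([319.0, 180.0, 29.0, 18.0], 0.51)]
clamp [([227.0, 213.0, 94.0, 42.0], 0.93)]
fixed_jaw_face [([225.0, 212.0, 98.0, 40.0], 0.67)]
pad_face [([305.0, 222.0, 6.0, 11.0], 0.39), ([318.0, 238.0, 9.0, 29.0], 0.29)]
handle_top [([225.0, 212.0, 96.0, 39.0], 0.92)]
trigger_top [([305.0, 219.0, 7.0, 16.0], 0.34)]
router [([344.0, 242.0, 44.0, 27.0], 0.84)]
{'time_s': 0.8, 'qpos': array([ 7.16185165e+01,  1.48955579e+01, -7.91116837e+00,  6.71907293e+01,
        4.03761932e-04,  8.99994471e+01]), 'qd': array([-0.1687768 ,  0.00791238, -0.01733634, -0.02163642,  0.00826589,
       -0.03770672]), 'tau': array([ 1.03896800e-03, -4.05553007e+01,  2.54222578e+01,  5.72203935e-04,
       -2.66916932e-04,  1.27366357e-07]), 'tool_pos': array([0.16555356, 0.49821662, 0.25032576]), 'ee_rot': array([ 1.79997456e+02, -4.03737380e-04,  1.61619069e+02]), 'contact_force': array([0.34550417, 0.13645167, 0.38630867]), 'ft_torque': array([-0.02267632, -0.04605367, -0.02686133]), 'grip_force': 0.0, 'gripper_width': 0.08536011759017205}
```

```bash
python3 - <<'E'
from h import *
a=cv2.imread("pics/s0.png");b=cv2.imread("pics/d0.png")
A=cv2.resize(a[150:290,140:400],(800,431),interpolation=3)[:, :]
B=cv2.resize(b[150:290,170:430],(800,431),interpolation=3)
cv2.imwrite("pics/A.png",A);cv2.imwrite("pics/B.png",B)
for c,u,v in(("scene",305,236),("scene",251,189),("scene",262,224),("scene",209,197),("side",230,225),("side",362,203),("side",366,225),("side",333,189)): print(c,u,v,ray(c,u,v,.015).round(3))
E
```

```text
scene 305 236 [ 0.431 -0.147  0.015]
scene 251 189 [0.532 0.308 0.015]
scene 262 224 [0.374 0.023 0.015]
scene 209 197 [0.357 0.355 0.015]
side 230 225 [ 0.447 -0.132  0.015]
side 362 203 [0.358 0.354 0.015]
side 366 225 [0.526 0.303 0.015]
side 333 189 [0.214 0.292 0.015]
```

View pics/A.png

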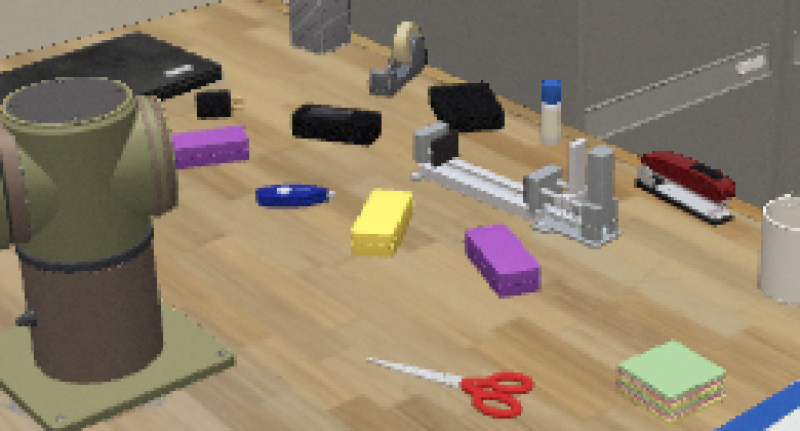

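View pics/B.png

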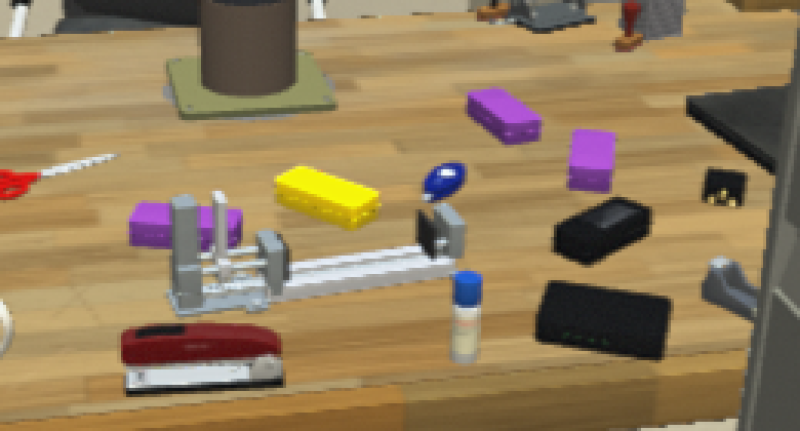

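The candidates for the brick are:
- black at scene (251,189) / side (366,225)
- the wider, flat black router at scene (290,186)
- a small black plug at scene (209,183)
- purple boxes at scene (209,197) and (305,236), and side (333,189)
- yellow box at scene (262,224)

I choose the black box at about (0.53, 0.305). Next I move the wrist camera over it to check in a close crop.

```bash
for i in 1 2 3; do python3 -m jog '[{"xyz":[-0.7,-0.2,-0.1],"yaw":0,"claw":0},{"xyz":[-0.7,-0.2,-0.1],"yaw":0,"claw":0},{"xyz":[-0.7,-0.2,-0.1],"yaw":0,"claw":0},{"xyz":[-0.7,-0.2,-0.1],"yaw":0,"claw":0},{"xyz":[-0.7,-0.2,-0.1],"yaw":0,"claw":0},{"xyz":[-0.7,-0.2,-0.1],"yaw":0,"claw":0},{"xyz":[-0.7,-0.2,-0.1],"yaw":0,"claw":0},{"xyz":[-0.7,-0.2,-0.1],"yaw":0,"claw":0}]' 25; done
python3 - <<'E'
from h import *
print(np.round(cam("wrist")[3],3).tolist(),cam("wrist")[:3])
im=save("wrist","w0.png")
for n in("brick","clamp","router"): print(n,[(np.round(d["rect"]).tolist(),round(d["score"],2)) for d in r.recognise("wrist",n)][:4])
E
```

```text
time_s: 1.47
tool_pos: [0.2623, 0.4321, 0.2665]
ee_rot: [180.0, 0.0, 161.6]
contact_force: [-0.3, 0.2, 0.1]
gripper_width: 0.085
grip_force: 0.0
time_s: 2.13
tool_pos: [0.3585, 0.3664, 0.2824]
ee_rot: [180.0, -0.0, 161.6]
contact_force: [0.5, 1.1, 0.2]
gripper_width: 0.0854
grip_force: 0.0
time_s: 2.8
tool_pos: [0.4547, 0.3007, 0.2984]
ee_rot: [-180.0, -0.0, 161.6]
contact_force: [0.1, 0.5, -0.4]
gripper_width: 0.0857
grip_force: 0.0
[[0.314, 0.908, 0.279, 0.383], [0.949, -0.3, -0.093, 0.325], [-0.0, 0.293, -0.956, 0.422], [0.0, 0.0, 0.0, 1.0]] (np.float64(376.05198603485024), 284.0191171580683, 213.45531809548123)
brick [([257.0, 169.0, 98.0, 104.0], 0.87), ([275.0, 0.0, 57.0, 110.0], 0.77), ([0.0, 147.0, 95.0, 88.0], 0.65)]
clamp []
router [([245.0, 320.0, 102.0, 74.0], 0.92)]
```

View pics/w0.png

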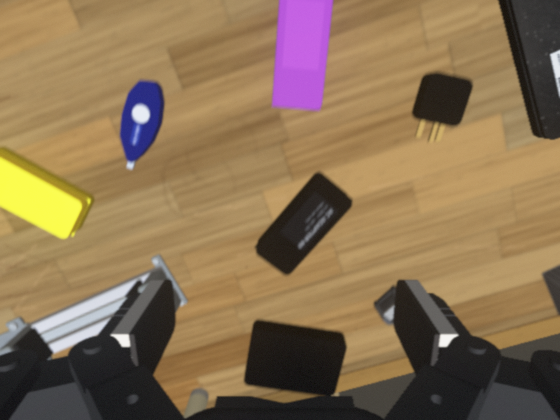

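The wrist picture shows the plain black labelled box at (304,222), about 50x115 mm. The router is at (295,357), the plug at (442,98), purple at (302,50), yellow at (40,195), and the clamp's rails at the lower left around (100,310). The choice stands. Next I fit its pose.

```bash
cat >> h.py <<'E'
from scipy.optimize import minimize
def fitbrick(n,im,box,x0,z0=0.0,thr=60):
    g=im.max(2); m=np.zeros(g.shape,np.uint8); l,t,w,h=box
    m[t:t+h,l:l+w]=(g[t:t+h,l:l+w]<thr)*255
    k,lab,st,_=cv2.connectedComponentsWithStats(cv2.morphologyEx(m,cv2.MORPH_CLOSE,np.ones((7,7))))
    i=1+np.argmax(st[1:,4]); M=(lab==i).astype(np.uint8)
    def sil(p):
        c,s=np.cos(p[2]),np.sin(p[2]); P=[proj(n,(p[0]+c*a-s*b,p[1]+s*a+c*b,z)) for a in(-.025,.025) for b in(-.0575,.0575) for z in(z0,z0+.03)]
        o=np.zeros(g.shape,np.uint8); cv2.fillConvexPoly(o,cv2.convexHull((np.array(P,np.float32)*16).astype(np.int32)),1,shift=4); return o
    c=lambda p:1-(sil(p)&M).sum()/(sil(p)|M).sum()
    b=min((minimize(c,[x0[0],x0[1],a],method="Nelder-Mead",options=dict(initial_simplex=[[x0[0],x0[1],a],[x0[0]+.01,x0[1],a],[x0[0],x0[1]+.01,a],[x0[0],x0[1],a+.15]])) for a in x0[2]),key=lambda q:q.fun)
    return b.x,b.fun
E
python3 - <<'E'
from h import *
im=cv2.imread("pics/w0.png")[:,:,::-1]
p,f=fitbrick("wrist",im,(235,150,140,140),ray("wrist",304,222,.015)[:2],None or [0,.4,.8,1.2,1.6,2,2.4,2.8])
print(p.round(4),np.degrees(p[2]),f)
E
```

```text
Traceback (most recent call last):
  File "h.py", line 23, in fitbrick
    b=min((minimize(c,[x0[0],x0[1],a],method="Nelder-Mead",options=dict(initial_simplex=[[x0[0],x0[1],a],[x0[0]+.01,x0[1],a],[x0[0],x0[1]+.01,a],[x0[0],x0[1],a+.15]])) for a in x0[2]),key=lambda q:q.fun)
                                                                                                                                                                                 ~~^^^
IndexError: index 2 is out of bounds for axis 0 with size 2
```

```bash
python3 - <<'E'
from h import *
im=cv2.imread("pics/w0.png")[:,:,::-1]
x=ray("wrist",304,222,.015)
p,f=fitbrick("wrist",im,(235,150,140,140),[x[0],x[1],[0,.4,.8,1.2,1.6,2,2.4,2.8]])
print(p.round(4),np.degrees(p[2]),f)
print("clamp",ray("scene",306,208,.03),ray("side",274,234,.03))
E
```

```text
Traceback (most recent call last):
  File "h.py", line 23, in fitbrick
    b=min((minimize(c,[x0[0],x0[1],a],method="Nelder-Mead",options=dict(initial_simplex=[[x0[0],x0[1],a],[x0[0]+.01,x0[1],a],[x0[0],x0[1]+.01,a],[x0[0],x0[1],a+.15]])) for a in x0[2]),key=lambda q:q.fun)
  File "h.py", line 23, in <genexpr>
    b=min((minimize(c,[x0[0],x0[1],a],method="Nelder-Mead",options=dict(initial_simplex=[[x0[0],x0[1],a],[x0[0]+.01,x0[1],a],[x0[0],x0[1]+.01,a],[x0[0],x0[1],a+.15]])) for a in x0[2]),key=lambda q:q.fun)
           ~~~~~~~~^^^^^^^^^^^^^^^^^^^^^^^^^^^^^^^^^^^^^^^^^^^^^^^^^^^^^^^^^^^^^^^^^^^^^^^^^^^^^^^^^^^^^^^^^^^^^^^^^^^^^^^^^^^^^^^^^^^^^^^^^^^^^^^^^^^^^^^^^^^^^^^^^^^^
  File "h.py", line 22, in <lambda>
    c=lambda p:1-(sil(p)&M).sum()/(sil(p)|M).sum()
                  ~~~^^^
  File "h.py", line 20, in sil
    c,s=np.cos(p[2]),np.sin(p[2]); P=[proj(n,(p[0]+c*a-s*b,p[1]+s*a+c*b,z)) for a in(-.025,.025) for b in(-.0575,.0575) for z in(z0,z0+.03)]
                                      ~~~~^^^^^^^^^^^^^^^^^^^^^^^^^^^^^^^^^
  File "h.py", line 10, in proj
    f,cx,cy,E=cam(n); q=E[:3,:3].T@(np.asarray(P)-E[:3,3]); return q[0]/q[2]*f+cx,q[1]/q[2]*f+cy
              ~~~^^^
  File "h.py", line 4, in cam
    p=r.camera_params(n); f=210/np.tan(np.radians(p["vertical_fov"])/2)
ValueError: time passes only in moves, steps and waits
```

```bash
sed -i 's/^def cam(n):/from functools import lru_cache\n@lru_cache(None)\ndef cam(n):/' h.py; python3 - <<'E'
from h import *
im=cv2.imread("pics/w0.png")[:,:,::-1]
x=ray("wrist",304,222,.015)
p,f=fitbrick("wrist",im,(235,150,140,140),[x[0],x[1],[0,.4,.8,1.2,1.6,2,2.4,2.8]])
print(p.round(4),np.degrees(p[2]),f)
print("clamp",ray("scene",306,208,.03),ray("side",274,234,.03),r.get_obs()["time_s"])
E
```

```text
[0.5188 0.3034 3.6919] 211.52767661359442 0.12621170996510278
clamp [ 0.56110191 -0.00539317  0.03      ] [ 0.56181731 -0.00941216  0.03      ] 3.0
```

```bash
python3 - <<'E'
from h import *
im=cv2.imread("pics/w0.png")[:,:,::-1]
x=ray("wrist",304,222,.015)
for t in(45,60,75,90,105):
    p,f=fitbrick("wrist",im,(245,160,120,125),[x[0],x[1],[.4,.6]],thr=t); print(t,p.round(4),np.degrees(p[2]).round(1),round(f,3))
E
```

```text
45 [0.5173 0.3047 0.5999] 34.4 0.297
60 [0.5173 0.3047 0.5992] 34.3 0.126
75 [0.5181 0.3033 0.5983] 34.3 0.101
90 [0.5192 0.3017 0.5599] 32.1 0.086
105 [0.5185 0.3015 0.5755] 33.0 0.068
```

```bash
python3 -m jog '[{"xyz":[0,0,0],"yaw":0.017,"claw":0},{"xyz":[0,0,0],"yaw":0.017,"claw":0},{"xyz":[0,0,0],"yaw":0.017,"claw":0},{"xyz":[-0.2,-0.9,0],"yaw":0,"claw":0},{"xyz":[-0.2,-0.9,0],"yaw":0,"claw":0},{"xyz":[-0.2,-0.9,0],"yaw":0,"claw":0},{"xyz":[-0.2,-0.9,0],"yaw":0,"claw":0},{"xyz":[-0.2,-0.9,0],"yaw":0,"claw":0}]'
for i in 1; do python3 -m jog '[{"xyz":[-0.2,-1,0],"yaw":0,"claw":0},{"xyz":[-0.2,-1,0],"yaw":0,"claw":0},{"xyz":[-0.2,-1,0],"yaw":0,"claw":0},{"xyz":[-0.2,-1,0],"yaw":0,"claw":0},{"xyz":[-0.2,-1,0],"yaw":0,"claw":0},{"xyz":[-0.2,-1,0],"yaw":0,"claw":0},{"xyz":[-0.2,-1,0],"yaw":0,"claw":0},{"xyz":[-0.2,-1,0],"yaw":0,"claw":0}]'
python3 -m jog '[{"xyz":[-0.2,-1,0],"yaw":0,"claw":0},{"xyz":[-0.2,-1,0],"yaw":0,"claw":0},{"xyz":[-0.2,-0.9,0],"yaw":0,"claw":0},{"xyz":[0,0,0],"yaw":0,"claw":0},{"xyz":[0,0,0],"yaw":0,"claw":0},{"xyz":[0,0,0],"yaw":0,"claw":0},{"xyz":[0,0,0],"yaw":0,"claw":0},{"xyz":[0,0,0],"yaw":0,"claw":0}]'; done
python3 - <<'E'
from h import *
print(np.round(cam("wrist")[3],3).tolist())
im=save("wrist","w1.png")
for n in("clamp","handle_top","trigger_top","pad_face","fixed_jaw_face"): print(n,[(np.round(d["rect"]).tolist(),round(d["score"],2)) for d in r.recognise("wrist",n)][:4])
E
```

```text
time_s: 3.67
tool_pos: [0.4151, 0.2169, 0.2981]
ee_rot: [-180.0, -0.0, 143.3]
contact_force: [-0.7, 0.3, 0.1]
gripper_width: 0.0854
grip_force: 0.0
time_s: 4.33
tool_pos: [0.3451, 0.0695, 0.2983]
ee_rot: [180.0, -0.0, 143.4]
contact_force: [0.2, -0.5, 0.8]
gripper_width: 0.0852
grip_force: 0.0
time_s: 5.0
tool_pos: [0.3215, 0.0167, 0.2983]
ee_rot: [180.0, -0.0, 143.3]
contact_force: [-0.8, 0.3, 0.2]
gripper_width: 0.0858
grip_force: 0.0
[[0.596, 0.768, 0.235, 0.261], [0.803, -0.569, -0.175, 0.063], [-0.001, 0.294, -0.956, 0.421], [0.0, 0.0, 0.0, 1.0]]
clamp [([280.0, 237.0, 227.0, 165.0], 0.75)]
handle_top [([276.0, 234.0, 232.0, 170.0], 0.66)]
trigger_top [([278.0, 239.0, 231.0, 163.0], 0.68), ([304.0, 376.0, 27.0, 21.0], 0.59)]
pad_face [([440.0, 269.0, 39.0, 38.0], 0.85)]
fixed_jaw_face [([276.0, 234.0, 230.0, 168.0], 0.88), ([300.0, 246.0, 208.0, 146.0], 0.51)]
```

View pics/w1.png

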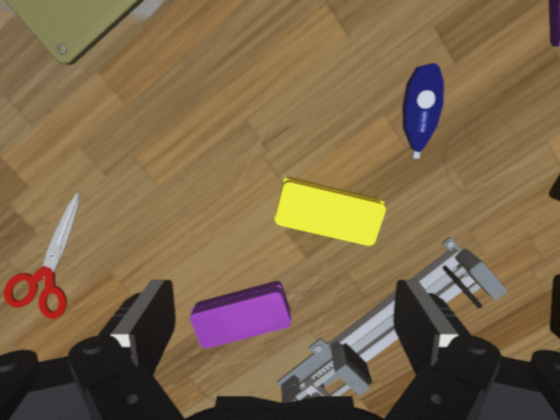

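The yaw sign is the opposite of what I assumed, since the tool points down. The picture shows the clamp at the lower right, from the grip at (325,375) to the moving jaw at (475,275). I'll turn back and move over it.

```bash
python3 -m jog '[{"xyz":[0,0,0],"yaw":-0.017,"claw":0},{"xyz":[0,0,0],"yaw":-0.017,"claw":0},{"xyz":[0,0,0],"yaw":-0.017,"claw":0},{"xyz":[0,0,0],"yaw":-0.017,"claw":0},{"xyz":[0,0,0],"yaw":-0.017,"claw":0},{"xyz":[0,0,0],"yaw":-0.017,"claw":0},{"xyz":[-1,-0.1,0],"yaw":0,"claw":0},{"xyz":[-1,-0.1,0],"yaw":0,"claw":0}]'
python3 -m jog '[{"xyz":[-1,-0.1,0],"yaw":0,"claw":0},{"xyz":[-1,-0.1,0],"yaw":0,"claw":0},{"xyz":[-1,-0.1,0],"yaw":0,"claw":0},{"xyz":[-1,-0.1,0],"yaw":0,"claw":0},{"xyz":[-1,-0.1,0],"yaw":0,"claw":0},{"xyz":[-1,-0.1,0],"yaw":0,"claw":0},{"xyz":[-1,-0.1,0],"yaw":0,"claw":0},{"xyz":[-1,0,0],"yaw":0,"claw":0}]'
python3 - <<'E'
from h import *
import time
print(np.round(cam("wrist")[3],3).tolist())
im=save("wrist","w2.png")
for n in("clamp","handle_top","trigger_top","pad_face","fixed_jaw_face"): print(n,[(np.round(d["rect"]).tolist(),round(d["score"],2)) for d in r.recognise("wrist",n)][:4])
cv2.imwrite("pics/w2z.png",cv2.resize(im[:,:,::-1],(800,600),interpolation=2))
E
```

```text
time_s: 5.97
tool_pos: [0.3611, 0.0121, 0.2985]
ee_rot: [180.0, 0.0, -180.0]
contact_force: [0.7, 0.2, -0.4]
gripper_width: 0.0852
grip_force: 0.0
time_s: 6.63
tool_pos: [0.5222, -0.0023, 0.298]
ee_rot: [-180.0, -0.0, 180.0]
contact_force: [0.4, -0.7, 0.1]
gripper_width: 0.0853
grip_force: 0.0
[[-0.001, 0.956, 0.293, 0.447], [1.0, 0.001, -0.0, -0.001], [-0.0, 0.293, -0.956, 0.421], [0.0, 0.0, 0.0, 1.0]]
clamp [([107.0, 155.0, 312.0, 104.0], 0.75)]
handle_top [([101.0, 151.0, 321.0, 112.0], 0.94)]
trigger_top [([153.0, 198.0, 38.0, 58.0], 0.71)]
pad_face [([375.0, 174.0, 15.0, 45.0], 0.73)]
fixed_jaw_face [([106.0, 153.0, 317.0, 106.0], 0.59)]
```

View pics/w2z.png

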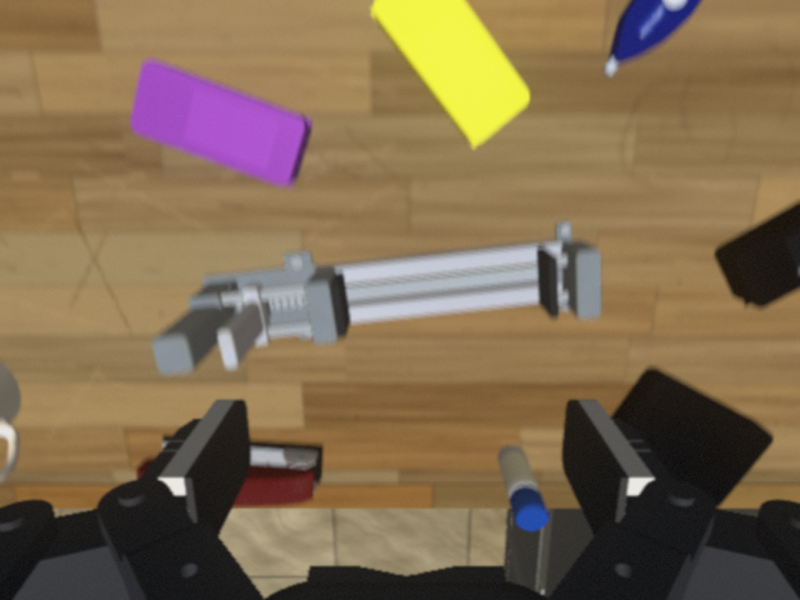

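The picture shows, in zoomed pixels: handle top (173,355), trigger top (229,349), fixed jaw about (325,305), pad face about (543,280), and rail edges from (343,268) to (540,244) and (348,324) to (540,302). Now I solve the clamp pose.

```bash
python3 - <<'E'
from h import *
k=1.42857
R=lambda u,v,z: ray("wrist",u/k,v/k,z).round(4)
for nm,u,v,z in(("handle",173,355,.115),("trig",229,349,.115),("railTL",343,268,.018),("railTR",540,244,.018),("railBL",348,324,.018),("railBR",540,302,.018),("padtopU",541,243,.057),("padtopL",545,313,.057),("fjTop",330,266,.06),("fjBot",340,340,.06)): print(nm,R(u,v,z))
im=cv2.imread("pics/w2.png")
def crop(x,y,w,h,s): return cv2.resize(im[y:y+h,x:x+w],(w*s,h*s),interpolation=cv2.INTER_CUBIC)
cv2.imwrite("pics/c1.png",np.hstack([crop(100,170,140,100,5)]))
E
```

```text
handle [ 0.5706 -0.1438  0.115 ]
trig [ 0.5666 -0.109   0.115 ]
railTL [ 0.5383 -0.0492  0.018 ]
railTR [0.5195 0.1009 0.018 ]
railBL [ 0.5838 -0.0467  0.018 ]
railBR [0.5654 0.1043 0.018 ]
padtopU [0.5115 0.0917 0.057 ]
padtopL [0.5619 0.0983 0.057 ]
fjTop [ 0.5271 -0.0531  0.06  ]
fjBot [ 0.5815 -0.0481  0.06  ]
```

View pics/c1.png

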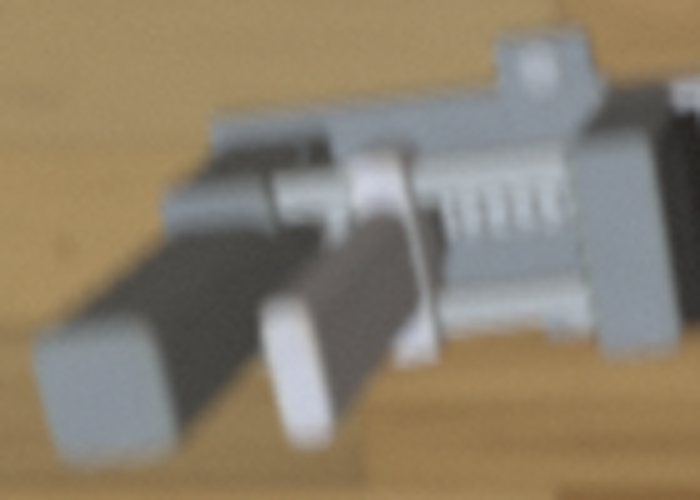

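Clamp origin is about (0.550, 0.030) with yaw 7°, and the pad is near clamp y = 0.067, so the brick target is about (0.5505, 0.026). Now I go over the brick.

```bash
for i in 1 2; do python3 -m jog '[{"xyz":[0,0.95,0],"yaw":0,"claw":0},{"xyz":[0,0.95,0],"yaw":0,"claw":0},{"xyz":[0,0.95,0],"yaw":0,"claw":0},{"xyz":[0,0.95,0],"yaw":0,"claw":0},{"xyz":[0,0.95,0],"yaw":0,"claw":0},{"xyz":[0,0.95,0],"yaw":0,"claw":0},{"xyz":[0,0.95,0],"yaw":0,"claw":0},{"xyz":[0.1,0.95,0],"yaw":0,"claw":0}]'|head -2; done
python3 -m jog '[{"xyz":[0,0,0],"yaw":0.0198,"claw":0},{"xyz":[0,0,0],"yaw":0.0198,"claw":0},{"xyz":[0,0,0],"yaw":0.0198,"claw":0},{"xyz":[0,0,0],"yaw":0.0198,"claw":0},{"xyz":[0,0,0],"yaw":0.0198,"claw":0},{"xyz":[0,0,0],"yaw":0.0198,"claw":0},{"xyz":[0,0,0],"yaw":0.0198,"claw":0},{"xyz":[0,0,0],"yaw":0.0198,"claw":0}]'
python3 -m jog '[{"xyz":[0,0,0.9],"yaw":0,"claw":0},{"xyz":[0,0,0.9],"yaw":0,"claw":0},{"xyz":[0,0,0.9],"yaw":0,"claw":0},{"xyz":[0,0,0.9],"yaw":0,"claw":0},{"xyz":[0,0,0.9],"yaw":0,"claw":0},{"xyz":[0,0,0.5],"yaw":0,"claw":0},{"xyz":[0,0,0],"yaw":0,"claw":0},{"xyz":[0,0,0],"yaw":0,"claw":0}]'
python3 - <<'E'
from h import *
C=cam("wrist");o=r.get_obs();print(o["tool_pos"].round(4),o["ee_rot"].round(2))
im=save("wrist","w3.png")
b=[d["rect"] for d in r.recognise("wrist","brick")]; print(b)
u,v=proj("wrist",(.5185,.3015,.015)); B=(int(u)-65,int(v)-95,130,190); print(u,v)
for t in(60,80,100,120):
    p,f=fitbrick("wrist",im,B,[.5185,.3015,[.5,.65]],thr=t); print(t,p.round(4),np.degrees(p[2]).round(1),round(f,3))
s=im[B[1]:B[1]+190,B[0]:B[0]+130,::-1]; cv2.imwrite("pics/c3.png",cv2.resize(s,None,fx=3,fy=3))
E
```

```text
time_s: 7.6
tool_pos: [0.5183, 0.1507, 0.2987]
time_s: 8.27
tool_pos: [0.5164, 0.3025, 0.2988]
time_s: 8.93
tool_pos: [0.5163, 0.3015, 0.2988]
ee_rot: [-180.0, -0.0, 122.6]
contact_force: [0.3, 0.0, -0.0]
gripper_width: 0.0856
grip_force: 0.0
time_s: 9.6
tool_pos: [0.5167, 0.3017, 0.1985]
ee_rot: [-180.0, -0.0, 123.0]
contact_force: [1.7, -0.1, 0.4]
gripper_width: 0.0853
grip_force: 0.0
[0.5167 0.3017 0.1985] [-179.95   -0.    122.96]
[[77.3, 0.0, 122.4, 95.1], [1.2, 316.9, 85.4, 42.8], [255.9, 121.0, 67.2, 142.8], [160.7, 328.1, 82.3, 91.0]]
286.0893590274919 194.19199750723635
60 [0.5197 0.302  0.5551] 31.8 0.118
80 [0.5195 0.3023 0.5545] 31.8 0.076
100 [0.5182 0.3029 0.5542] 31.8 0.052
120 [0.5186 0.3024 0.5548] 31.8 0.03
```

View pics/c3.png

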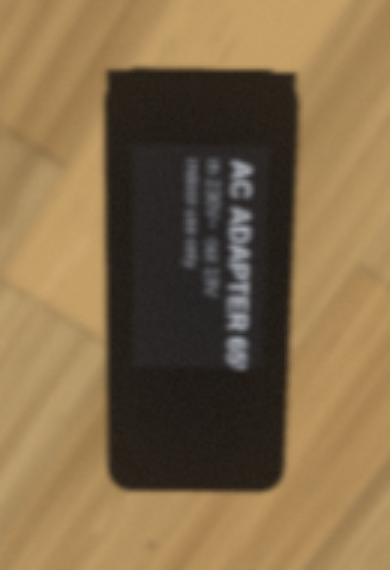

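The crop shows a plain black "AC ADAPTER" box filling the fitted outline, so the choice is confirmed. I descend, check, then close gently.

```bash
python3 -m jog '[{"xyz":[0,0.11,0.8],"yaw":0.0033,"claw":0},{"xyz":[0,0,0.8],"yaw":0,"claw":0},{"xyz":[0,0,0.8],"yaw":0,"claw":0},{"xyz":[0,0,0.8],"yaw":0,"claw":0},{"xyz":[0,0,0.8],"yaw":0,"claw":0},{"xyz":[0,0,0.8],"yaw":0,"claw":0},{"xyz":[0,0,0.8],"yaw":0,"claw":0},{"xyz":[0,0,0.8],"yaw":0,"claw":0}]' 20
python3 -m jog '[{"xyz":[0,0,0.6],"yaw":0,"claw":0},{"xyz":[0,0,0.6],"yaw":0,"claw":0},{"xyz":[0,0,0.6],"yaw":0,"claw":0},{"xyz":[0,0,0.5],"yaw":0,"claw":0},{"xyz":[0,0,0],"yaw":0,"claw":0.1},{"xyz":[0,0,0],"yaw":0,"claw":0.2},{"xyz":[0,0,0],"yaw":0,"claw":0.3},{"xyz":[0,0,0],"yaw":0,"claw":0.33}]'
python3 -m jog '[{"xyz":[0,0,0],"yaw":0,"claw":0.36},{"xyz":[0,0,0],"yaw":0,"claw":0.39},{"xyz":[0,0,0],"yaw":0,"claw":0.41},{"xyz":[0,0,0],"yaw":0,"claw":0.43},{"xyz":[0,0,0],"yaw":0,"claw":0.45},{"xyz":[0,0,0],"yaw":0,"claw":0.47},{"xyz":[0,0,0],"yaw":0,"claw":0.5},{"xyz":[0,0,0],"yaw":0,"claw":0.5}]'
```

```text
time_s: 10.37
tool_pos: [0.5203, 0.3039, 0.0711]
ee_rot: [179.8, 0.0, 121.8]
contact_force: [0.1, 0.3, -0.2]
gripper_width: 0.0854
grip_force: 0.0
time_s: 11.03
tool_pos: [0.5199, 0.3037, 0.0254]
ee_rot: [179.9, 0.0, 121.8]
contact_force: [0.6, 0.2, 0.7]
gripper_width: 0.0574
grip_force: 0.0
time_s: 11.7
tool_pos: [0.5189, 0.3031, 0.0247]
ee_rot: [-180.0, 0.0, 121.8]
contact_force: [-2.2, -1.9, 5.0]
gripper_width: 0.0496
grip_force: 22.5
```

```bash
python3 -m jog '[{"xyz":[0,0,-0.5],"yaw":0,"claw":0.5},{"xyz":[0,0,-0.8],"yaw":0,"claw":0.5},{"xyz":[0,0,-0.8],"yaw":0,"claw":0.5},{"xyz":[0,0,-0.8],"yaw":0,"claw":0.5},{"xyz":[0,0,-0.8],"yaw":0,"claw":0.5},{"xyz":[0,0,-0.8],"yaw":0,"claw":0.5},{"xyz":[0,0,-0.8],"yaw":0,"claw":0.5},{"xyz":[0,0,-0.4],"yaw":0,"claw":0.5}]'
python3 -m jog '[{"xyz":[0,0,0],"yaw":0.0138,"claw":0.5},{"xyz":[0,0,0],"yaw":0.0138,"claw":0.5},{"xyz":[0,0,0],"yaw":0.0138,"claw":0.5},{"xyz":[0,0,0],"yaw":0.0138,"claw":0.5},{"xyz":[0,0,0],"yaw":0.0138,"claw":0.5},{"xyz":[-0.4,-0.1,0],"yaw":0,"claw":0.5},{"xyz":[-0.8,0,0],"yaw":0,"claw":0.5},{"xyz":[-0.9,0,0],"yaw":0,"claw":0.5}]'
python3 -m jog '[{"xyz":[-0.9,0,0],"yaw":0,"claw":0.5},{"xyz":[-0.9,0,0],"yaw":0,"claw":0.5},{"xyz":[-0.9,0,0],"yaw":0,"claw":0.5},{"xyz":[-0.9,0,0],"yaw":0,"claw":0.5},{"xyz":[-0.9,0,0],"yaw":0,"claw":0.5},{"xyz":[-0.9,0,0],"yaw":0,"claw":0.5},{"xyz":[-0.9,0,0],"yaw":0,"claw":0.5},{"xyz":[-0.9,0,0],"yaw":0,"claw":0.5}]'
python3 -m jog '[{"xyz":[-0.9,0,0],"yaw":0,"claw":0.5},{"xyz":[-0.9,0,0],"yaw":0,"claw":0.5},{"xyz":[-0.9,0,0],"yaw":0,"claw":0.5},{"xyz":[-0.7,0,0],"yaw":0,"claw":0.5},{"xyz":[-0.3,0,0],"yaw":0,"claw":0.5},{"xyz":[0,0,0],"yaw":0,"claw":0.5},{"xyz":[0,0,0],"yaw":0,"claw":0.5},{"xyz":[0,0,0],"yaw":0,"claw":0.5}]'
python3 - <<'E'
from h import *
C=cam("wrist");im=save("wrist","w4.png");o=r.get_obs();print(o["tool_pos"].round(4),o["ee_rot"].round(2))
for c in("scene","side"): save(c,c+"4.png")
s=cv2.imread("pics/side4.png")[180:290,190:360]
cv2.imwrite("pics/m4.png",np.hstack([im[:,:,::-1],cv2.resize(s,(240,155))[[0]*0+list(range(155))+[154]*265]]))
E
```

```text
time_s: 12.37
tool_pos: [0.5201, 0.3038, 0.1404]
ee_rot: [179.8, 0.0, 121.8]
contact_force: [0.4, 0.7, -1.3]
gripper_width: 0.0495
grip_force: 21.8
time_s: 13.03
tool_pos: [0.5218, 0.2609, 0.1378]
ee_rot: [-180.0, 0.0, 97.2]
contact_force: [-0.2, 0.1, -2.2]
gripper_width: 0.0497
grip_force: 21.7
time_s: 13.7
tool_pos: [0.5392, 0.1168, 0.1381]
ee_rot: [-180.0, 0.0, 97.1]
contact_force: [0.0, -0.2, -2.5]
gripper_width: 0.0497
grip_force: 21.7
time_s: 14.37
tool_pos: [0.5483, 0.0454, 0.1382]
ee_rot: [-180.0, -0.0, 97.0]
contact_force: [-0.1, -0.4, -3.1]
gripper_width: 0.0498
grip_force: 21.8
[0.5483 0.0456 0.1382] [-1.7999e+02 -2.0000e-02  9.7010e+01]
```

View pics/m4.png

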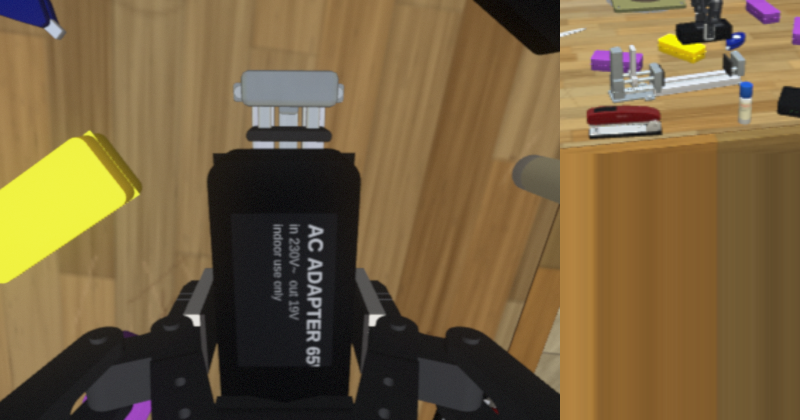

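The wrist picture shows the brick held square, with the moving jaw's top at (240–337, 70–105) and the pad strip at (247–331, 127–142). I'll refine the clamp pose from these.

```bash
python3 - <<'E'
from h import *
o=r.get_obs();t=o["tool_pos"];a=np.radians(7.0)
yd=np.array([-np.sin(a),np.cos(a)]);xd=np.array([np.cos(a),np.sin(a)]);O=np.array([.55,.03])
for nm,u,v,z in(("jawL",240.5,88,.062),("jawR",337.5,88,.062),("padL",247,142,.057),("padR",331,142,.057),("padbackM",289,127,.057),("jaw front",289,105,.062),("jaw back",289,70,.062),("brick front L",212,152,t[2]+.005),("bR",355,152,t[2]+.005)):
    p=ray("wrist",u,v,z)[:2]-O; print(nm,"clamp xy mm",(1000*p@xd).round(1),(1000*p@yd).round(1))
q=t[:2]-O; print("tcp",(q@xd*1000).round(1),(q@yd*1000).round(1))
E
```

```text
jawL clamp xy mm -22.3 96.4
jawR clamp xy mm 26.5 96.5
padL clamp xy mm -20.3 69.0
padR clamp xy mm 24.9 69.1
padbackM clamp xy mm 2.3 76.9
jaw front clamp xy mm 2.2 88.3
jaw back clamp xy mm 2.1 105.0
brick front L clamp xy mm -22.8 75.5
bR clamp xy mm 21.9 75.6
tcp 0.3 15.7
```

```bash
python3 -m jog '[{"xyz":[-0.5,0.07,0],"yaw":0,"claw":0.5},{"xyz":[-0.54,0,0],"yaw":0,"claw":0.5},{"xyz":[0,0,0.6],"yaw":0,"claw":0.5},{"xyz":[0,0,0.7],"yaw":0,"claw":0.5},{"xyz":[0,0,0.8],"yaw":0,"claw":0.5},{"xyz":[0,0,0.8],"yaw":0,"claw":0.5},{"xyz":[0,0,0.7],"yaw":0,"claw":0.5},{"xyz":[0,0,0.4],"yaw":0,"claw":0.5}]'
python3 -m jog '[{"xyz":[0,0,0.2],"yaw":0,"claw":0.5},{"xyz":[0,0,0.2],"yaw":0,"claw":0.5},{"xyz":[0,0,0.1],"yaw":0,"claw":0.5},{"xyz":[0,0,0.1],"yaw":0,"claw":0.5},{"xyz":[0,0,0.1],"yaw":0,"claw":0.5},{"xyz":[0,0,0],"yaw":0,"claw":0.5},{"xyz":[0,0,0],"yaw":0,"claw":0.5},{"xyz":[0,0,0],"yaw":0,"claw":0.5}]'
```

```text
time_s: 15.18
tool_pos: [0.5516, 0.0234, 0.0567]
ee_rot: [-179.9, 0.0, 96.9]
contact_force: [0.5, 0.5, -2.7]
gripper_width: 0.0498
grip_force: 21.7
time_s: 15.85
tool_pos: [0.5526, 0.0244, 0.0446]
ee_rot: [180.0, 0.0, 96.9]
contact_force: [-0.6, -1.0, -2.5]
gripper_width: 0.0497
grip_force: 21.7
```

```bash
python3 -m jog '[{"xyz":[0,0,0.05],"yaw":0,"claw":0.5},{"xyz":[0,0,0.05],"yaw":0,"claw":0.5},{"xyz":[0,0,0],"yaw":0,"claw":0.5},{"xyz":[0,0,0],"yaw":0,"claw":0.5},{"xyz":[0,0,0],"yaw":0,"claw":0.5},{"xyz":[0,0,0],"yaw":0,"claw":0.5},{"xyz":[0,0,0],"yaw":0,"claw":0.5},{"xyz":[0,0,0],"yaw":0,"claw":0.5}]'
```

```text
time_s: 16.52
tool_pos: [0.5527, 0.0244, 0.0427]
ee_rot: [180.0, -0.0, 96.9]
contact_force: [-2.4, -0.7, 5.1]
gripper_width: 0.0498
grip_force: 22.7
```

It is seated: the force changed sign at z = 0.0427, as predicted. Now release, rise and look.

```bash
python3 -m jog '[{"xyz":[0,0,0],"yaw":0,"claw":0.4},{"xyz":[0,0,0],"yaw":0,"claw":0.35},{"xyz":[0,0,0],"yaw":0,"claw":0.2},{"xyz":[0,0,0],"yaw":0,"claw":0},{"xyz":[0,0,0],"yaw":0,"claw":0},{"xyz":[0,0,0],"yaw":0,"claw":0},{"xyz":[0,0,0],"yaw":0,"claw":0},{"xyz":[0,0,0],"yaw":0,"claw":0}]'
for i in 1 2; do python3 -m jog '[{"xyz":[0,0,-0.5],"yaw":0,"claw":0},{"xyz":[0,0,-0.7],"yaw":0,"claw":0},{"xyz":[0,0,-0.7],"yaw":0,"claw":0},{"xyz":[0,0,-0.7],"yaw":0,"claw":0},{"xyz":[0,0,-0.7],"yaw":0,"claw":0},{"xyz":[0,0,-0.7],"yaw":0,"claw":0},{"xyz":[0,0,-0.7],"yaw":0,"claw":0},{"xyz":[0,0,-0.5],"yaw":0,"claw":0}]' | head -2; done
python3 - <<'E'
from h import *
C=cam("wrist");im=save("wrist","w5.png");o=r.get_obs();print(o["tool_pos"].round(4),o["ee_rot"].round(2))
a=np.radians(7.0);yd=np.array([-np.sin(a),np.cos(a)]);xd=np.array([np.cos(a),np.sin(a)]);O=np.array([.5522,.0303])
g=o["tool_pos"][:2]
u,v=proj("wrist",(.5525,.0255,.033));B=(int(u)-75,max(0,int(v)-120),150,240)
for t in(60,80):
    p,f=fitbrick("wrist",im,B,[.5525,.0255,[.05,.2]],z0=.018,thr=t);q=p[:2]-O;print(t,(q@xd*1e3).round(1),(q@yd*1e3).round(1),np.degrees(p[2]).round(1),round(f,3))
cv2.imwrite("pics/m5.png",im[:,:,::-1])
E
```

```text
time_s: 17.18
tool_pos: [0.5524, 0.0244, 0.0423]
ee_rot: [-180.0, 0.0, 96.9]
contact_force: [0.9, 0.0, -0.5]
gripper_width: 0.0854
grip_force: 0.0
time_s: 17.85
tool_pos: [0.553, 0.0244, 0.1484]
time_s: 18.52
tool_pos: [0.5525, 0.0244, 0.2518]
[0.5535 0.0244 0.2535] [1.7976e+02 2.0000e-02 9.6930e+01]
60 -1.5 -7.4 8.1 0.177
80 -0.8 -7.4 7.2 0.154
```

View pics/m5.png

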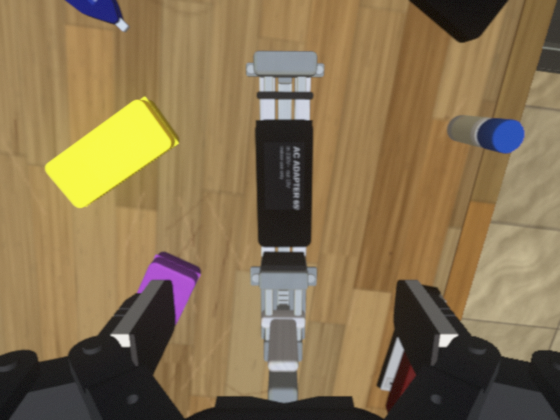

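The wrist picture shows the brick on the rails, at (257–311, 121–246), straight and let go, with gaps to the pad (row 98) and the fixed jaw (row 253). Next I turn a quarter turn and go above the grip.

```bash
python3 -m jog '[{"xyz":[0,0,0],"yaw":0.0192,"claw":0},{"xyz":[0,0,0],"yaw":0.0192,"claw":0},{"xyz":[0,0,0],"yaw":0.0192,"claw":0},{"xyz":[0,0,0],"yaw":0.0192,"claw":0},{"xyz":[0,0,0],"yaw":0.0192,"claw":0},{"xyz":[0,0,0],"yaw":0.0192,"claw":0},{"xyz":[0,0,0],"yaw":0.0192,"claw":0},{"xyz":[0,0,0],"yaw":0.0192,"claw":0}]'|head -3
python3 -m jog '[{"xyz":[0,0,0],"yaw":0.0192,"claw":0},{"xyz":[0,0,0],"yaw":0.0192,"claw":0},{"xyz":[0,0,0],"yaw":0.0192,"claw":0},{"xyz":[0,0,0],"yaw":0.0192,"claw":0},{"xyz":[0,0,0],"yaw":0.0192,"claw":0},{"xyz":[0,0.5,0],"yaw":0,"claw":0},{"xyz":[0,0.8,0],"yaw":0,"claw":0},{"xyz":[0,0.8,0],"yaw":0,"claw":0}]'|head -3
python3 -m jog '[{"xyz":[0,0.9,0],"yaw":0,"claw":0},{"xyz":[0,0.9,0],"yaw":0,"claw":0},{"xyz":[0,0.9,0],"yaw":0,"claw":0},{"xyz":[0,0.9,0],"yaw":0,"claw":0},{"xyz":[0,0.9,0],"yaw":0,"claw":0},{"xyz":[0,0.9,0],"yaw":0,"claw":0},{"xyz":[0,0.6,0],"yaw":0,"claw":0},{"xyz":[0,0,0],"yaw":0,"claw":0}]'
python3 - <<'E'
from h import *
C=cam("wrist");im=save("wrist","w6.png");o=r.get_obs();print(o["tool_pos"].round(4),o["ee_rot"].round(2))
print([ (n,[(np.round(d["rect"]).tolist(),round(d["score"],2)) for d in r.recognise("wrist",n)][:3]) for n in("handle_top","trigger_top")])
a=np.radians(7);yd=np.array([-np.sin(a),np.cos(a)]);xd=np.array([np.cos(a),np.sin(a)]);O=np.array([.5522,.0303])
w=lambda x,y,z:np.r_[O+x*xd+y*yd,z]
print("pred handle",proj("wrist",w(0,-.175,.115)),"trig",proj("wrist",w(0,-.14,.115)),"brick",proj("wrist",w(0,0,.048)))
E
```

```text
time_s: 19.23
tool_pos: [0.552, 0.0243, 0.2497]
ee_rot: [-180.0, 0.1, 41.3]
time_s: 19.9
tool_pos: [0.5574, -0.0181, 0.2499]
ee_rot: [180.0, 0.0, 7.3]
time_s: 20.57
tool_pos: [0.5724, -0.139, 0.2498]
ee_rot: [180.0, 0.0, 7.0]
contact_force: [-0.4, -0.5, 0.1]
gripper_width: 0.0855
grip_force: 0.0
[ 0.5722 -0.1375  0.2499] [-1.7998e+02  3.0000e-02  7.0400e+00]
[('handle_top', [([0.0, 136.0, 313.0, 89.0], 0.9), ([0.0, 157.0, 38.0, 54.0], 0.51)]), ('trigger_top', [([242.0, 165.0, 22.0, 58.0], 0.9)])]
pred handle (np.float64(291.43668252770203), np.float64(205.74521836514145)) trig (np.float64(242.37792978035122), np.float64(205.67978679776667)) brick (np.float64(91.79395543831137), np.float64(184.52432309019895))
```

View pics/w6.png

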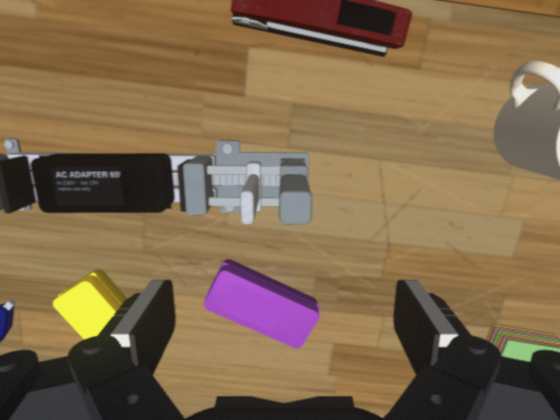

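The picture shows handle top about (296,206), trigger top about (248,205), the brick at (103,183), the purple box at (262,303) and the stapler at the top. I measure the edges numerically.

```bash
python3 - <<'E'
from h import *
im=cv2.imread("pics/w6.png").astype(int)
for rr in(200,210,216): print(rr,[tuple(im[rr,c].tolist()) for c in range(236,258,2)],"|",[tuple(im[rr,c].tolist()) for c in range(274,318,2)])
g=cv2.cvtColor(im.astype(np.uint8),cv2.COLOR_BGR2GRAY).astype(int)
s=im[196:218].mean(0); print("sat",[(c,int(s[c].max()-s[c].min()),int(s[c].mean())) for c in range(234,318)])
E
```

```text
200 [(194, 187, 178), (192, 183, 176), (179, 173, 169), (214, 202, 199), (219, 206, 201), (220, 207, 203), (217, 206, 202), (207, 203, 199), (171, 173, 170), (100, 103, 104), (85, 87, 90)] | [(193, 186, 178), (193, 186, 178), (170, 165, 158), (132, 131, 124), (152, 148, 139), (156, 150, 142), (156, 147, 139), (157, 148, 141), (156, 149, 140), (156, 148, 140), (155, 147, 139), (155, 146, 139), (155, 146, 138), (156, 148, 140), (155, 147, 138), (155, 146, 138), (154, 148, 140), (149, 146, 139), (134, 139, 133), (99, 126, 141), (101, 141, 162), (103, 143, 164)]
210 [(153, 147, 140), (150, 144, 138), (152, 152, 150), (207, 201, 199), (221, 209, 205), (219, 206, 202), (215, 203, 199), (206, 201, 197), (174, 175, 173), (104, 107, 109), (144, 145, 146)] | [(103, 142, 163), (102, 140, 162), (101, 130, 145), (125, 128, 123), (151, 148, 139), (153, 147, 139), (156, 148, 139), (156, 147, 139), (155, 146, 139), (156, 148, 140), (156, 148, 139), (154, 147, 138), (156, 147, 140), (156, 148, 140), (157, 149, 140), (155, 147, 139), (153, 149, 141), (148, 147, 140), (125, 131, 128), (99, 129, 147), (
[... 1229 characters left out ...]
), (274, 26, 152), (275, 25, 151), (276, 25, 152), (277, 25, 149), (278, 19, 137), (279, 6, 123), (280, 5, 127), (281, 9, 139), (282, 11, 145), (283, 12, 146), (284, 14, 147), (285, 15, 148), (286, 16, 147), (287, 16, 147), (288, 16, 147), (289, 16, 147), (290, 16, 147), (291, 16, 147), (292, 16, 147), (293, 16, 147), (294, 16, 147), (295, 16, 147), (296, 16, 147), (297, 16, 147), (298, 16, 147), (299, 16, 147), (300, 16, 147), (301, 16, 147), (302, 16, 148), (303, 16, 147), (304, 16, 147), (305, 15, 147), (306, 13, 147), (307, 10, 146), (308, 8, 145), (309, 7, 140), (310, 5, 129), (311, 20, 119), (312, 45, 124), (313, 57, 132), (314, 60, 135), (315, 60, 135), (316, 60, 135), (317, 60, 135)]
```

```bash
python3 -m jog '[{"xyz":[0,0,0.6],"yaw":0,"claw":0},{"xyz":[0,0,0.9],"yaw":0,"claw":0},{"xyz":[0,0,0.9],"yaw":0,"claw":0},{"xyz":[0,0,0.9],"yaw":0,"claw":0},{"xyz":[0,0,0.9],"yaw":0,"claw":0},{"xyz":[0,0,0.9],"yaw":0,"claw":0},{"xyz":[0,0,0.9],"yaw":0,"claw":0},{"xyz":[0,0,0.7],"yaw":0,"claw":0}]'
python3 -m jog '[{"xyz":[0,0,0.7],"yaw":0,"claw":0},{"xyz":[0,0.1,0.5],"yaw":0,"claw":0},{"xyz":[0,0,0.2],"yaw":0,"claw":0},{"xyz":[0,0,0],"yaw":0,"claw":0.1},{"xyz":[0,0,0],"yaw":0,"claw":0.15},{"xyz":[0,0,0],"yaw":0,"claw":0.15},{"xyz":[0,0,0],"yaw":0,"claw":0.15},{"xyz":[0,0,0],"yaw":0,"claw":0.15}]' 20
```

```text
time_s: 21.38
tool_pos: [0.5716, -0.1349, 0.115]
ee_rot: [-179.9, 0.1, 7.2]
contact_force: [0.4, -0.4, 0.0]
gripper_width: 0.085
grip_force: 0.0
time_s: 22.05
tool_pos: [0.5732, -0.1385, 0.0891]
ee_rot: [180.0, -0.1, 7.1]
contact_force: [-0.4, 0.4, 0.3]
gripper_width: 0.0723
grip_force: 0.0
```

```bash
python3 -m jog '[{"xyz":[0,0,0],"yaw":0,"claw":0.2},{"xyz":[0,0,0],"yaw":0,"claw":0.25},{"xyz":[0,0,0],"yaw":0,"claw":0.3},{"xyz":[0,0,0],"yaw":0,"claw":0.33},{"xyz":[0,0,0],"yaw":0,"claw":0.36},{"xyz":[0,0,0],"yaw":0,"claw":0.36},{"xyz":[0,0,0],"yaw":0,"claw":0.36},{"xyz":[0,0,0],"yaw":0,"claw":0.36}]'
python3 -m jog '[{"xyz":[0,0,0],"yaw":0,"claw":0.39},{"xyz":[0,0,0],"yaw":0,"claw":0.42},{"xyz":[0,0,0],"yaw":0,"claw":0.45},{"xyz":[0,0,0],"yaw":0,"claw":0.48},{"xyz":[0,0,0],"yaw":0,"claw":0.51},{"xyz":[0,0,0],"yaw":0,"claw":0.51},{"xyz":[0,0,0],"yaw":0,"claw":0.51},{"xyz":[0,0,0],"yaw":0,"claw":0.51}]'
```

```text
time_s: 22.72
tool_pos: [0.5725, -0.1365, 0.0887]
ee_rot: [-179.8, -0.0, 7.1]
contact_force: [-0.9, 5.8, 4.8]
gripper_width: 0.0544
grip_force: 2.9
time_s: 23.38
tool_pos: [0.5728, -0.1385, 0.0894]
ee_rot: [180.0, -0.1, 7.1]
contact_force: [-1.7, 1.3, 6.7]
gripper_width: 0.0422
grip_force: 6.5
```

```bash
python3 -m jog '[{"xyz":[0,0,0],"yaw":0,"claw":0.53},{"xyz":[0,0,0],"yaw":0,"claw":0.55},{"xyz":[0,0,0],"yaw":0,"claw":0.57},{"xyz":[0,0,0],"yaw":0,"claw":0.57},{"xyz":[0,0,0],"yaw":0,"claw":0.57},{"xyz":[0,0,0],"yaw":0,"claw":0.57},{"xyz":[0,0,0],"yaw":0,"claw":0.57},{"xyz":[0,0,0],"yaw":0,"claw":0.57}]'
python3 - <<'E'
from h import *
C=cam("wrist");im=save("wrist","w7.png");save("side","side7.png");save("scene","scene7.png")
a=np.radians(7);yd=np.array([-np.sin(a),np.cos(a)]);xd=np.array([np.cos(a),np.sin(a)]);O=np.array([.5522,.0303])
w=lambda x,y,z:np.r_[O+x*xd+y*yd,z]
for y in(-.075,-.06,.06,.07): print(y,[tuple(np.round(proj(c,w(0,y,.055)),1)) for c in("wrist","side","scene")])
E
```

```text
time_s: 24.05
tool_pos: [0.5731, -0.1406, 0.0899]
ee_rot: [179.7, -0.1, 7.0]
contact_force: [-2.3, -4.5, 8.3]
gripper_width: 0.0373
grip_force: 20.9
-0.075 [(np.float64(74.1), np.float64(267.2)), (np.float64(262.8), np.float64(227.6)), (np.float64(313.0), np.float64(205.3))]
-0.06 [(np.float64(41.4), np.float64(267.2)), (np.float64(267.5), np.float64(226.9)), (np.float64(309.9), np.float64(204.1))]
0.06 [(np.float64(-221.7), np.float64(267.6)), (np.float64(304.3), np.float64(221.7)), (np.float64(286.5), np.float64(195.4))]
0.07 [(np.float64(-243.7), np.float64(267.6)), (np.float64(307.3), np.float64(221.3)), (np.float64(284.6), np.float64(194.7))]
```

```bash
python3 -m jog '[{"xyz":[0,0,0],"yaw":0,"claw":0.45},{"xyz":[0,0,0],"yaw":0,"claw":0.35},{"xyz":[0,0,0],"yaw":0,"claw":0.25},{"xyz":[0,0,0],"yaw":0,"claw":0.18},{"xyz":[0,0,0],"yaw":0,"claw":0.18},{"xyz":[0,0,0],"yaw":0,"claw":0.18},{"xyz":[0,0,0],"yaw":0,"claw":0.18},{"xyz":[0,0,0],"yaw":0,"claw":0.25}]'
python3 -m jog '[{"xyz":[0,0,0],"yaw":0,"claw":0.3},{"xyz":[0,0,0],"yaw":0,"claw":0.35},{"xyz":[0,0,0],"yaw":0,"claw":0.4},{"xyz":[0,0,0],"yaw":0,"claw":0.43},{"xyz":[0,0,0],"yaw":0,"claw":0.46},{"xyz":[0,0,0],"yaw":0,"claw":0.46},{"xyz":[0,0,0],"yaw":0,"claw":0.46},{"xyz":[0,0,0],"yaw":0,"claw":0.46}]'
python3 -m jog '[{"xyz":[0,0,0],"yaw":0,"claw":0.48},{"xyz":[0,0,0],"yaw":0,"claw":0.5},{"xyz":[0,0,0],"yaw":0,"claw":0.52},{"xyz":[0,0,0],"yaw":0,"claw":0.53},{"xyz":[0,0,0],"yaw":0,"claw":0.53},{"xyz":[0,0,0],"yaw":0,"claw":0.53},{"xyz":[0,0,0],"yaw":0,"claw":0.53},{"xyz":[0,0,0],"yaw":0,"claw":0.53}]'
```

```text
time_s: 24.87
tool_pos: [0.5726, -0.1385, 0.0883]
ee_rot: [180.0, -0.0, 7.1]
contact_force: [-0.3, -0.3, -0.5]
gripper_width: 0.0644
grip_force: 0.0
time_s: 25.53
tool_pos: [0.5725, -0.1365, 0.0889]
ee_rot: [-179.8, -0.0, 7.1]
contact_force: [-1.6, 6.4, 4.9]
gripper_width: 0.0459
grip_force: 5.0
time_s: 26.2
tool_pos: [0.5729, -0.1393, 0.0896]
ee_rot: [179.9, -0.1, 7.0]
contact_force: [-2.5, -1.2, 7.1]
gripper_width: 0.0404
grip_force: 9.3
```

```bash
python3 -m jog '[{"xyz":[0,0,0],"yaw":0,"claw":0.54},{"xyz":[0,0,0],"yaw":0,"claw":0.55},{"xyz":[0,0,0],"yaw":0,"claw":0.56},{"xyz":[0,0,0],"yaw":0,"claw":0.57},{"xyz":[0,0,0],"yaw":0,"claw":0.57},{"xyz":[0,0,0],"yaw":0,"claw":0.57},{"xyz":[0,0,0],"yaw":0,"claw":0.57},{"xyz":[0,0,0],"yaw":0,"claw":0.57}]'
cat > trk.py <<'E'
from h import *
import sys
def shift(a,b,box):
    l,t,w,h=box; T=a[t:t+h,l:l+w]; s=8
    T=cv2.resize(T,None,fx=s,fy=s,interpolation=2); S=cv2.resize(b[t-6:t+h+6,l-28:l+w+8],None,fx=s,fy=s,interpolation=2)
    m=cv2.matchTemplate(S,T,cv2.TM_CCOEFF_NORMED); _,v,_,p=cv2.minMaxLoc(m); return p[0]/s-28,p[1]/s-6,round(v,3)
E
python3 - <<'E'
from trk import *
save("side","side8.png")
a=cv2.imread("pics/side4.png")
for f in("d0","side7","side8"): print(f,shift(a,cv2.imread(f"pics/{f}.png"),(309,214,12,20)))
f=cam("side")[0]; print(np.hypot(*(np.array(proj("side",(.545,.08,.05)))-proj("side",(.545,.09,.05))))/10,"px/mm")
E
```

```text
time_s: 26.87
tool_pos: [0.573, -0.1405, 0.0899]
ee_rot: [179.7, -0.1, 7.0]
contact_force: [-3.3, -3.4, 8.0]
gripper_width: 0.0375
grip_force: 19.2
d0 (0.0, 0.0, 0.996)
side7 (-4.25, 0.75, 0.916)
side8 (-7.875, 1.125, 0.906)
0.313047887042339 px/mm
```

Strokes so far moved the jaw about 13.6 and then 11.6 mm, so about 2 mm of gap is left. I release, shift 2.5 mm so the handle takes the reaction, and squeeze slowly.

```bash
python3 -m jog '[{"xyz":[0,0,0],"yaw":0,"claw":0.45},{"xyz":[0,0,0],"yaw":0,"claw":0.35},{"xyz":[0,0,0],"yaw":0,"claw":0.25},{"xyz":[0,-0.06,0],"yaw":0,"claw":0.18},{"xyz":[0,-0.06,0],"yaw":0,"claw":0.18},{"xyz":[0,0,0],"yaw":0,"claw":0.18},{"xyz":[0,0,0],"yaw":0,"claw":0.18},{"xyz":[0,0,0],"yaw":0,"claw":0.25}]' 20
python3 -m jog '[{"xyz":[0,0,0],"yaw":0,"claw":0.3},{"xyz":[0,0,0],"yaw":0,"claw":0.34},{"xyz":[0,0,0],"yaw":0,"claw":0.37},{"xyz":[0,0,0],"yaw":0,"claw":0.4},{"xyz":[0,0,0],"yaw":0,"claw":0.42},{"xyz":[0,0,0],"yaw":0,"claw":0.42},{"xyz":[0,0,0],"yaw":0,"claw":0.42},{"xyz":[0,0,0],"yaw":0,"claw":0.42}]'
python3 -m jog '[{"xyz":[0,0,0],"yaw":0,"claw":0.43},{"xyz":[0,0,0],"yaw":0,"claw":0.44},{"xyz":[0,0,0],"yaw":0,"claw":0.45},{"xyz":[0,0,0],"yaw":0,"claw":0.46},{"xyz":[0,0,0],"yaw":0,"claw":0.46},{"xyz":[0,0,0],"yaw":0,"claw":0.46},{"xyz":[0,0,0],"yaw":0,"claw":0.46},{"xyz":[0,0,0],"yaw":0,"claw":0.46}]'
```

```text
time_s: 27.58
tool_pos: [0.5723, -0.136, 0.0883]
ee_rot: [180.0, 0.0, 7.1]
contact_force: [0.1, -1.1, -0.2]
gripper_width: 0.064
grip_force: 0.0
time_s: 28.25
tool_pos: [0.5722, -0.1348, 0.0887]
ee_rot: [-179.9, -0.0, 7.1]
contact_force: [-0.6, 5.0, 4.5]
gripper_width: 0.0495
grip_force: 5.3
time_s: 28.92
tool_pos: [0.5725, -0.1364, 0.0891]
ee_rot: [179.9, -0.0, 7.0]
contact_force: [-1.7, 1.5, 6.4]
gripper_width: 0.0461
grip_force: 7.6
```

```bash
python3 -m jog '[{"xyz":[0,0,0],"yaw":0,"claw":0.47},{"xyz":[0,0,0],"yaw":0,"claw":0.47},{"xyz":[0,0,0],"yaw":0,"claw":0.48},{"xyz":[0,0,0],"yaw":0,"claw":0.48},{"xyz":[0,0,0],"yaw":0,"claw":0.48},{"xyz":[0,0,0],"yaw":0,"claw":0.48},{"xyz":[0,0,0],"yaw":0,"claw":0.48},{"xyz":[0,0,0],"yaw":0,"claw":0.48}]'
python3 - <<'E'
from trk import *
save("side","side9.png"); a=cv2.imread("pics/side4.png")
print(shift(a,cv2.imread("pics/side9.png"),(309,214,12,20)))
E
```

```text
time_s: 29.58
tool_pos: [0.5726, -0.1372, 0.0893]
ee_rot: [179.8, -0.0, 7.0]
contact_force: [-2.7, -1.1, 7.0]
gripper_width: 0.0448
grip_force: 8.8
(-9.5, 1.375, 0.905)
```

```bash
python3 -m jog '[{"xyz":[0,0,0],"yaw":0,"claw":0.49},{"xyz":[0,0,0],"yaw":0,"claw":0.49},{"xyz":[0,0,0],"yaw":0,"claw":0.5},{"xyz":[0,0,0],"yaw":0,"claw":0.5},{"xyz":[0,0,0],"yaw":0,"claw":0.5},{"xyz":[0,0,0],"yaw":0,"claw":0.5},{"xyz":[0,0,0],"yaw":0,"claw":0.5},{"xyz":[0,0,0],"yaw":0,"claw":0.5}]'
python3 - <<'E'
from trk import *
save("side","side10.png"); a=cv2.imread("pics/side4.png")
print(shift(a,cv2.imread("pics/side10.png"),(309,214,12,20)))
E
```

```text
time_s: 30.3
tool_pos: [0.5727, -0.138, 0.0896]
ee_rot: [179.8, -0.0, 7.0]
contact_force: [-2.3, -3.4, 7.1]
gripper_width: 0.043
grip_force: 11.3
(-9.875, 1.375, 0.909)
```

```bash
python3 -m jog '[{"xyz":[0,0,0],"yaw":0,"claw":0.51},{"xyz":[0,0,0],"yaw":0,"claw":0.51},{"xyz":[0,0,0],"yaw":0,"claw":0.52},{"xyz":[0,0,0],"yaw":0,"claw":0.52},{"xyz":[0,0,0],"yaw":0,"claw":0.52},{"xyz":[0,0,0],"yaw":0,"claw":0.52},{"xyz":[0,0,0],"yaw":0,"claw":0.52},{"xyz":[0,0,0],"yaw":0,"claw":0.52}]'
python3 - <<'E'
from trk import *
save("side","side11.png"); a=cv2.imread("pics/side4.png")
print(shift(a,cv2.imread("pics/side11.png"),(309,214,12,20)))
E
```

```text
time_s: 31.02
tool_pos: [0.5728, -0.1388, 0.0898]
ee_rot: [179.7, -0.0, 7.0]
contact_force: [-1.2, -4.5, 7.0]
gripper_width: 0.0415
grip_force: 15.5
(-10.125, 1.5, 0.9)
```

```bash
python3 -m jog '[{"xyz":[0,0.05,0],"yaw":0,"claw":0.52},{"xyz":[0,0.05,0],"yaw":0,"claw":0.53},{"xyz":[0,0,0],"yaw":0,"claw":0.53},{"xyz":[0,0,0],"yaw":0,"claw":0.54},{"xyz":[0,0,0],"yaw":0,"claw":0.54},{"xyz":[0,0,0],"yaw":0,"claw":0.54},{"xyz":[0,0,0],"yaw":0,"claw":0.54},{"xyz":[0,0,0],"yaw":0,"claw":0.54}]' 24
python3 - <<'E'
from trk import *
save("side","side12.png"); a=cv2.imread("pics/side4.png")
print(shift(a,cv2.imread("pics/side12.png"),(309,214,12,20)))
E
```

```text
time_s: 31.73
tool_pos: [0.5729, -0.1397, 0.09]
ee_rot: [179.8, -0.1, 7.0]
contact_force: [-2.4, -1.2, 10.5]
gripper_width: 0.0399
grip_force: 16.7
(-10.5, 1.5, 0.879)
```

The force rises as the pad compresses, but the trigger is near its end with the pad only about 3 mm in. I'll let it spring back and squeeze again, stopping by force at about 21–22 N.

```bash
python3 -m jog '[{"xyz":[0,0,0],"yaw":0,"claw":0.45},{"xyz":[0,0,0],"yaw":0,"claw":0.35},{"xyz":[0,0,0],"yaw":0,"claw":0.25},{"xyz":[0,-0.05,0],"yaw":0,"claw":0.18},{"xyz":[0,0,0],"yaw":0,"claw":0.18},{"xyz":[0,0,0],"yaw":0,"claw":0.18},{"xyz":[0,0,0],"yaw":0,"claw":0.18},{"xyz":[0,0,0],"yaw":0,"claw":0.25}]' 22
python3 -m jog '[{"xyz":[0,0,0],"yaw":0,"claw":0.3},{"xyz":[0,0,0],"yaw":0,"claw":0.34},{"xyz":[0,0,0],"yaw":0,"claw":0.37},{"xyz":[0,0,0],"yaw":0,"claw":0.39},{"xyz":[0,0,0],"yaw":0,"claw":0.4},{"xyz":[0,0,0],"yaw":0,"claw":0.4},{"xyz":[0,0,0],"yaw":0,"claw":0.4},{"xyz":[0,0,0],"yaw":0,"claw":0.4}]'
python3 -m jog '[{"xyz":[0,0,0],"yaw":0,"claw":0.41},{"xyz":[0,0,0],"yaw":0,"claw":0.42},{"xyz":[0,0,0],"yaw":0,"claw":0.43},{"xyz":[0,0,0],"yaw":0,"claw":0.43},{"xyz":[0,0,0],"yaw":0,"claw":0.43},{"xyz":[0,0,0],"yaw":0,"claw":0.43},{"xyz":[0,0,0],"yaw":0,"claw":0.43},{"xyz":[0,0,0],"yaw":0,"claw":0.43}]'
```

```text
time_s: 32.45
tool_pos: [0.5724, -0.1372, 0.0883]
ee_rot: [180.0, 0.0, 7.1]
contact_force: [0.6, -0.4, 0.8]
gripper_width: 0.0639
grip_force: 0.0
time_s: 33.12
tool_pos: [0.5723, -0.1354, 0.0887]
ee_rot: [-179.8, -0.0, 7.1]
contact_force: [-1.0, 5.3, 4.0]
gripper_width: 0.0513
grip_force: 2.9
time_s: 33.78
tool_pos: [0.5723, -0.1352, 0.089]
ee_rot: [-179.8, -0.0, 7.1]
contact_force: [-0.8, 6.8, 5.9]
gripper_width: 0.0486
grip_force: 6.7
```

```bash
python3 -m jog '[{"xyz":[0,0,0],"yaw":0,"claw":0.44},{"xyz":[0,0,0],"yaw":0,"claw":0.44},{"xyz":[0,0,0],"yaw":0,"claw":0.45},{"xyz":[0,0,0],"yaw":0,"claw":0.45},{"xyz":[0,0,0],"yaw":0,"claw":0.46},{"xyz":[0,0,0],"yaw":0,"claw":0.46},{"xyz":[0,0,0],"yaw":0,"claw":0.46},{"xyz":[0,0,0],"yaw":0,"claw":0.46}]'
python3 -m jog '[{"xyz":[0,0,0],"yaw":0,"claw":0.47},{"xyz":[0,0,0],"yaw":0,"claw":0.47},{"xyz":[0,0,0],"yaw":0,"claw":0.48},{"xyz":[0,0,0],"yaw":0,"claw":0.48},{"xyz":[0,0,0],"yaw":0,"claw":0.48},{"xyz":[0,0,0],"yaw":0,"claw":0.48},{"xyz":[0,0,0],"yaw":0,"claw":0.48},{"xyz":[0,0,0],"yaw":0,"claw":0.48}]'
```

```text
time_s: 34.45
tool_pos: [0.5725, -0.1363, 0.0893]
ee_rot: [-179.9, -0.1, 7.1]
contact_force: [-1.7, 3.4, 7.3]
gripper_width: 0.0464
grip_force: 12.6
time_s: 35.12
tool_pos: [0.5726, -0.1371, 0.0895]
ee_rot: [180.0, -0.1, 7.0]
contact_force: [-2.3, 0.9, 6.9]
gripper_width: 0.0448
grip_force: 16.6
```

```bash
python3 -m jog '[{"xyz":[0,0,0],"yaw":0,"claw":0.49},{"xyz":[0,0,0],"yaw":0,"claw":0.49},{"xyz":[0,0,0],"yaw":0,"claw":0.5},{"xyz":[0,0,0],"yaw":0,"claw":0.5},{"xyz":[0,0,0],"yaw":0,"claw":0.5},{"xyz":[0,0,0],"yaw":0,"claw":0.5},{"xyz":[0,0,0],"yaw":0,"claw":0.5},{"xyz":[0,0,0],"yaw":0,"claw":0.5}]'
python3 - <<'E'
from trk import *
save("side","side13.png"); a=cv2.imread("pics/side4.png")
print(shift(a,cv2.imread("pics/side13.png"),(309,214,12,20)))
E
```

```text
time_s: 35.78
tool_pos: [0.5726, -0.1379, 0.0897]
ee_rot: [179.9, -0.1, 7.0]
contact_force: [-1.5, -2.0, 7.8]
gripper_width: 0.0431
grip_force: 20.8
(-11.0, 1.75, 0.82)
```

```bash
python3 -m jog '[{"xyz":[0,0,0],"yaw":0,"claw":0.505},{"xyz":[0,0,0],"yaw":0,"claw":0.51},{"xyz":[0,0,0],"yaw":0,"claw":0.51},{"xyz":[0,0,0],"yaw":0,"claw":0.51},{"xyz":[0,0,0],"yaw":0,"claw":0.51},{"xyz":[0,0,0],"yaw":0,"claw":0.51},{"xyz":[0,0,0],"yaw":0,"claw":0.51},{"xyz":[0,0,0],"yaw":0,"claw":0.51}]'
python3 -m jog '[{"xyz":[0,0,0],"yaw":0,"claw":0.51},{"xyz":[0,0,0],"yaw":0,"claw":0.51},{"xyz":[0,0,0],"yaw":0,"claw":0.51},{"xyz":[0,0,0],"yaw":0,"claw":0.51},{"xyz":[0,0,0],"yaw":0,"claw":0.51},{"xyz":[0,0,0],"yaw":0,"claw":0.51},{"xyz":[0,0,0],"yaw":0,"claw":0.51},{"xyz":[0,0,0],"yaw":0,"claw":0.51}]'
```

```text
time_s: 36.5
tool_pos: [0.5727, -0.1379, 0.0898]
ee_rot: [179.9, -0.1, 7.0]
contact_force: [-2.5, -1.3, 8.4]
gripper_width: 0.0432
grip_force: 21.1
time_s: 37.17
tool_pos: [0.5727, -0.1379, 0.0898]
ee_rot: [179.9, -0.1, 7.0]
contact_force: [-3.3, -1.1, 8.0]
gripper_width: 0.043
grip_force: 21.1
```

```bash
python3 -c "
from bench import r
print(r.hand_in())"
```

```text
the job is handed in; nothing more can be done
None
```

I handed in the job at about 37 s of the 67 s: the brick lies on the rails and the trigger is held at about 21 N. By that force and the side camera I put the pad 5 to 6 mm in, but I couldn't measure it directly, and no verdict came back.

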